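Dispense one polishing wheel

ROBOT

A 6-joint arm with a two-finger parallel gripper is mounted at the origin on a cart in front of the work surface, level with it; the furniture and walls round the work are solid. World frame = base frame: x ahead of the robot, y to its left, z up, the work surface at z = 0. Lengths are in m, angles in rad, forces in N, time in s.
With the tool pointing down it reaches from about 0.35 to 0.8 m from the base axis. Payload 7.3 kg.
Tool frame: the origin (TCP) lies between the finger pads; the fingertips stand 25 mm ahead of it and the grasp point (between the pads) lies 6 mm ahead of it (r.tip_extent is the distance from the TCP to the fingertips, in m); z points along the fingers, y is the line along which they close (so a half turn about z gives the same grasp; the last joint's range is limited). The gripper opens to 85 mm and grips with 20 to 120 N. Pads are 22 mm wide; open, the fingers measure 114 mm over their backs; the gripper's body (76 mm by 85 mm) begins 54 mm behind the grasp point. The pads swing forward as they close: fully open they stand 13 mm farther back than shut.
Start: joints at [-1.295, 0.342, 1.524, -0, 1.275, -0.146], TCP at [0.215, -0.479, 0.256] pointing down, gripper open.
Joint ranges: [-2.53, 2.53], [-0.77, 2.02], [0.04, 2.7], [-1, 4.14], [0.28, 2.66], [-3.11, 3.11]. Speed limits (rad/s): [2.57, 2.57, 3.14, 3.14, 3.14, 3.14].

INTERFACE

Orientations are given as a unit quaternion [x, y, z, w].
In Python, from workcell import r, command_gripper, optics gives the robot as it stands. The module is installed in compiled form; this text tells all that it offers. Calls block until the motion is done:
- r.reach(position, orientation): joint-space move of the TCP to a pose.
- r.move_straight(position, orientation=None, speed=0.15, max_force=None): straight line of the TCP; orientation=None keeps the orientation; speed is the mean speed in m/s. With max_force (N) it stops when the force on the tool has changed by that much, and returns True; else False.
- r.movej(angles): joint-space move.
- command_gripper(opening, force=None): finger opening in m; force is the grip in N (None keeps the last); returns when the fingers have stopped.
- r.hold(seconds).
- r.solve_ik(position, orientation): joint angles nearest the present ones, or None.
- r.read_state(): the state.
- optics.get_image(name): name is "scene" or "top"; returns (picture, depth): 384x512x3 uint8, red, green, blue; 384x512 float32, m along the optical axis (not along the pixel's ray), 0 where there is no reading.
- optics.camera_model(name): a dict with "K" (3x3 intrinsics, pixels), "R" (3x3) and "t" (3): a world point X has camera coordinates R X + t. Camera axes: x right, y down, z forward; pixel columns grow to the right and rows downward; lengths in m; the calibration is good to about 2 mm. A picture is of the moment at which its call begins. camera_model takes no time and is no camera call.
A pose or a line that the arm cannot do raises r.PlanningError and nothing moves.
- r.finish_job(): hands the job in; it is judged then, once.
The state is a dict: "time_s": time; "joint_positions": joint angles; "dq": joint speeds; "tau": joint torques, N m; "eef_pos": TCP position; "eef_rot": TCP orientation; "contact_force": force on the tool from outside, world axes, zero at the start; "torque": the same for the moment, N m; "grip_width": finger opening in m; "grip_force": force on a finger pad.
Only numpy, scipy, OpenCV 4.12 (cv2) and the standard library are available. Lean on these libraries where they do the work, as an engineer would, in place of code of your own. Each camera call takes 0.05 s, during which the arm holds its last target. There are 200 camera calls.

TASK

Press the red plunger of the blue wheel dispenser all the way down once and let it come back up, so that just one felt wheel is pushed out of the slot at the foot of the dispenser. Then nudge that wheel along the surface until it lies wholly on the round green pad. Only press and push with the fingers: pick nothing up, leave the other wheels in the dispenser, and leave the other things standing where they are.

Things in the scene. Friction and masses are not known exactly. Their poses are not given: they have to be found in the camera images.
- dispenser: Fixed blue dispenser with a stack of four felt wheels. Origin: on the work surface under the stack's centre. Its -x axis points out of the outlet slot (towards the robot, turned up to 0.3 rad), z up. Magazine walls: x -31..31, y -31..31 mm, 48 mm high, open on top. Rod guides 50 mm high reach y +-49 mm, feet y +-62 mm (x 1..35 mm); a low channel, 17 mm high, runs back to x +91 mm.
- plunger (a joint): Plunger of the dispenser, moves straight down: 0 = up (rest), 0.031 m = fully down. The first 2 mm are play, then each mm pressed pushes the lowest wheel out about 2 mm. The spring pushes back with about 3 N at the top and 5.5 N at the bottom; damping and drag add a few N, so a full slow press takes about 6 to 9 N. It springs up by itself when let go.
- plunger_top (a point): Centre of the top of the round red plunger cap (34 mm across), 90 mm above the work surface at rest and 59 mm when fully pressed, 18 mm behind the dispenser's origin. An aluminium cross bar, 92 mm long (dispenser y) and 16 mm wide, lies 13 mm below this point.
- felt_1: The lowest felt wheel in the dispenser: flat brown-grey disc 50 mm across, 9 mm thick, about 20 g. Origin: centre of its underside; z is its axis.
- felt_2: Second felt wheel from below, alike; stays in the dispenser.
- felt_3: Third felt wheel from below, alike; stays in the dispenser.
- felt_4: Top felt wheel, alike; stays in the dispenser.
- pad: Round green pad with a white rim, 96 mm across, a flat marking on the work surface with no step or edge to catch on, to the right of the dispenser. Origin: its centre.
- wax_tin: Loose low tin with a grey lid, 50 mm across, 30 mm high, behind the pad or at the far right. Leave alone.
- flux_bottle: Loose white bottle with a red cap, 36 mm across, 75 mm high, at the far left. Leave alone.
- patina_bottle: Loose brown bottle with a dark cap, 36 mm across, 60 mm high, behind the pad or at the far right. Leave alone.
- tape: Loose roll of masking tape lying flat, 61 mm across, 18 mm high, at the far right. Leave alone.
- driver: Loose screwdriver with a green handle, 148 mm long, 22 mm high, lying along the left wall of the pan. Leave alone.
- outlet (a point): Point on the work surface in front of the slot where the lowest wheel comes to lie, centred within a few mm, after a full press: 61 mm in front of the dispenser's origin (its -x), its rim then 5 mm clear of the front wall. The slot lets only the lowest wheel out; the wheels lie directly on the work surface, and the next one drops when the plunger comes up.
- bench_pin: Fixed wooden pin with a red clamp that juts out of the bench over the back of the pan: it fills x 0.565 to 0.72 m, y -0.175 to 0.015 m, between 0.115 and 0.265 m above the work surface. The bench top behind begins at about x 0.67 m and is 0.21 m high; the pan's walls are 75 mm high. Keep arm and gripper clear of them.

How it is judged:
On the way, in this order (a step that is already met when the one before it is completed fails the run):
1. the plunger is pressed down and the lowest wheel is out of the slot (value of joint plunger above 0.026 m and x of felt_1 in the frame of dispenser below -0.05 m), for 0.02 s.
2. the plunger has come back up (value of joint plunger below 0.004 m), for 0.1 s.
At the end, for the whole second after the job is handed in: The dispensed wheel lies flat and still, wholly on the green pad (its centre within 25 mm of the pad's centre); the plunger is up (within 4 mm); the three other wheels are still in the dispenser (horizontal distance between felt_1 and pad below 0.025 m and height (world z) of felt_1 below 0.004 m and angle between felt_1's own z axis and vertical below 0.1 rad and linear speed of felt_1 below 0.01 m/s and value of joint plunger below 0.004 m and horizontal distance between each of felt_2, felt_3, felt_4 and dispenser below 0.008 m); the robot touches nothing.
It fails at once if the wheel was picked up (height (world z) of felt_1 above 0.015 m).
It fails at once if the plunger was let up with the wheel half way out: a second press is needed (value of joint plunger below 0.004 m and x of felt_1 in the frame of dispenser between -0.045 and -0.012 m and y of felt_1 in the frame of dispenser between -0.02 and 0.02 m).
It fails at once if a second wheel was dispensed or a wheel taken from the magazine (distance of any of felt_2, felt_3, felt_4 from where it was at the start of the episode above 0.02 m).
It fails at once if another thing was moved (distance of any of wax_tin, flux_bottle, patina_bottle, tape, driver from where it was at the start of the episode above 0.015 m).
It also fails if it takes over 64 s, if anything falls off the work surface, if the arm or the gripper's body presses on something with over 40 N, if the wrist force passes 120 N, or if a joint passes its speed limit or range.

## Working session

There is one attempt and no reset: what is moved stays moved. The work goes in short steps, each a Python script; the robot and the scene stay as the last script left them, time stands still between calls to the robot, and variables do not carry over. Pictures are saved under pics/ and viewed, at most 10 in all, crops included, and the job is handed in when it is done.

```bash
mkdir -p pics
python3 - <<'E'
from workcell import r, optics
import cv2, numpy as np
for n in("scene","top"):
    p,d=optics.get_image(n); m=optics.camera_model(n)
    cv2.imwrite(f"pics/{n}0.png",cv2.cvtColor(p,cv2.COLOR_RGB2BGR)); np.savez(f"{n}0.npz",p=p,d=d,**m)
    print(n,m["K"].round(1).tolist(),(-m["R"].T@m["t"]).round(3),m["R"].round(2).tolist())
s=r.read_state();print(s["time_s"],s["eef_pos"],s["eef_rot"],r.tip_extent)
E
```

```text
scene [[437.6, 0.0, 247.8], [0.0, 437.6, 190.8], [0.0, 0.0, 1.0]] [-0.234  0.577  0.537] [[-0.61, -0.79, -0.02], [-0.31, 0.26, -0.91], [0.73, -0.55, -0.41]]
top [[379.7, 0.0, 253.6], [0.0, 379.7, 186.6], [0.0, 0.0, 1.0]] [0.388 0.003 0.988] [[-0.02, -1.0, 0.0], [-0.99, 0.02, -0.16], [0.15, -0.0, -0.99]]
0.1 [ 0.21487486 -0.47867303  0.25568302] [ 9.77839576e-01  2.09354422e-01 -5.55217320e-05 -6.97093114e-04] 0.025
```

View pics/top0.png

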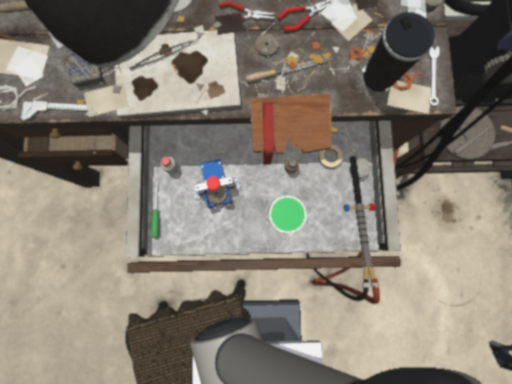

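View pics/scene0.png

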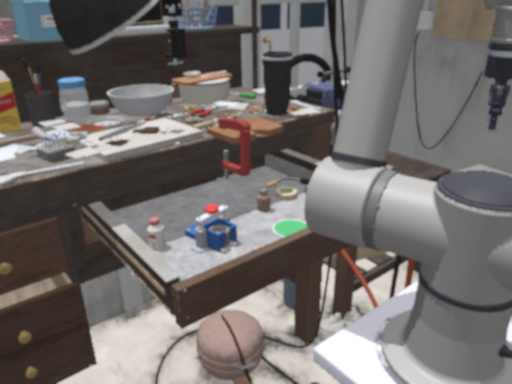

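The top view shows the dispenser near (215,187) with its red cap at about (213,184), and the pad at (288,214). Next I'll measure positions and yaw.

```bash
cat > h.py <<'E'
import cv2, numpy as np
def ray(m,uv,z):
    d=m["R"].T@np.linalg.inv(m["K"])@np.array([uv[0],uv[1],1.]); c=-m["R"].T@m["t"]
    return c+d*(z-c[2])/d[2]
def proj(m,X):
    q=m["K"]@(m["R"]@np.asarray(X,float)+m["t"]); return q[:2]/q[2]
def cen(mask):
    n,l,s,c=cv2.connectedComponentsWithStats(mask.astype(np.uint8)); i=1+np.argmax(s[1:,4]); return c[i],s[i]
def mask(p,lo,hi,roi):
    h=cv2.cvtColor(p,cv2.COLOR_RGB2HSV); k=cv2.inRange(h,np.array(lo),np.array(hi)); z=np.zeros_like(k)
    x0,y0,x1,y1=roi; z[y0:y1,x0:x1]=k[y0:y1,x0:x1]; return z>0
E
python3 - <<'E'
from h import *
out=[]
for n,roi,proi in(("top",(190,150,245,215),(255,190,320,240)),("scene",(180,195,245,255),(265,210,315,245))):
    m=np.load(n+"0.npz"); p=m["p"]; d=m["d"]
    rm=mask(p,(0,150,120),(8,255,255),roi)|mask(p,(172,150,120),(180,255,255),roi)
    c,s=cen(rm); print(n,"red",c,s,"cap xyz",ray(m,c,.09 if n=="top" else .087))
    g=mask(p,(45,100,60),(80,255,255),proi); c,s=cen(g); print("pad",c,s,ray(m,c,0))
    if n=="top":
        # points from depth in the dispenser zone
        v,u=np.mgrid[150:220,185:250]; z=d[150:220,185:250]
        Xc=np.stack([(u-m["K"][0,2])/m["K"][0,0]*z,(v-m["K"][1,2])/m["K"][1,1]*z,z],-1)
        X=(Xc-m["t"])@m["R"]; 
        b=mask(p,(100,120,50),(130,255,255),roi)[150:220,185:250]
        for nm,k in(("bar",(X[...,2]>.065)&(X[...,2]<.085)),("chan",b&(X[...,2]>.010)&(X[...,2]<.022)),("cap",X[...,2]>.085),("wall",b&(X[...,2]>.04)&(X[...,2]<.055))):
            P=X[k][:,:2]; 
            if len(P)>5:
                q=cv2.minAreaRect(P.astype(np.float32)*1000); print(nm,len(P),P.mean(0),q)
    x0,y0,x1,y1=roi
    cv2.imwrite(f"pics/{n}_c.png",cv2.resize(cv2.cvtColor(p[y0-5:y1+5,x0-5:x1+5],cv2.COLOR_RGB2BGR),None,fx=8,fy=8,interpolation=cv2.INTER_CUBIC))
E
```

```text
top red [212.99212598 183.20472441] [208 177  11  14 127] cap xyz [0.53931683 0.09605254 0.09      ]
pad [287.36374696 213.986618  ] [272 198  32  33 822] [ 0.46898502 -0.08782745  0.        ]
bar 168 [0.54056947 0.09648138] ((542.9805297851562, 97.11271667480469), (26.979080200195312, 91.26286315917969), 5.819039344787598)
chan 284 [0.58939771 0.10657299] ((557.218994140625, 100.32703399658203), (110.14933776855469, 50.494842529296875), 10.654722213745117)
cap 165 [0.52879336 0.08956718] ((475.840576171875, 48.37890625), (194.91624450683594, 31.566043853759766), 36.631954193115234)
wall 68 [0.50600579 0.09053541] ((511.50970458984375, 90.94898986816406), (37.904296875, 61.11918640136719), 10.502618789672852)
scene red [211.22222222 208.57142857] [206 206  11   7  63] cap xyz [0.53823906 0.09909811 0.087     ]
pad [288.94501718 226.96563574] [275 221  32  14 291] [ 0.47520731 -0.08760762  0.        ]
```

View pics/top_c.png

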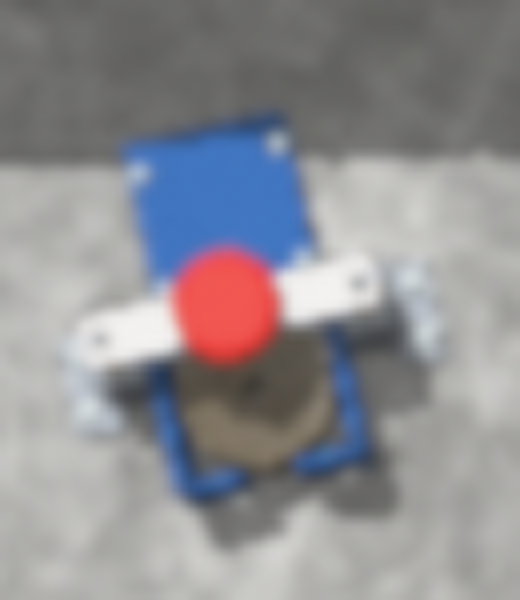

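```bash
cat >> h.py <<'E'
psi=0.19; ex=np.array([np.cos(psi),np.sin(psi),0]); ey=np.array([-np.sin(psi),np.cos(psi),0])
cap=np.array([.539,.097,0]); org=cap-.018*ex; pad=np.array([.471,-.088,0])
def quat(th): return [np.cos(th/2),np.sin(th/2),0,0]   # tool down, closing axis (sin th,-cos th)
QP=quat(psi-np.pi/2); QN=quat(psi+np.pi/2)
def save(optics,n,name,roi,f=5):
    p,d=optics.get_image(n); x0,y0,x1,y1=roi
    cv2.imwrite(f"pics/{name}.png",cv2.resize(cv2.cvtColor(p[y0:y1,x0:x1],cv2.COLOR_RGB2BGR),None,fx=f,fy=f,interpolation=cv2.INTER_CUBIC)); return p,d
E
python3 - <<'E'
from h import *
from workcell import r, command_gripper, optics
for q in(QP,QN): print(r.solve_ik(list(cap+[0,0,.15]),q), r.solve_ik(list(org-.063*ex+.045*ey+[0,0,.03]),q))
command_gripper(0.0); print(r.tip_extent, r.read_state()["grip_width"])
q=min((QP,QN),key=lambda q:abs(r.solve_ik(list(cap+[0,0,.15]),q)[5]))
r.reach([.40,0.0,.26],q); r.reach(list(cap+[0,0,.16]),q)
r.move_straight(list(cap+[0,0,.120+.0]),speed=.1,max_force=3)
s=r.read_state(); print(q,s["time_s"],s["eef_pos"],s["contact_force"])
save(optics,"scene","press0",(150,120,290,270))
E
```

```text
[ 3.80975538e-02  4.88899856e-01  1.60952283e+00 -4.44089210e-16
  1.04316997e+00  2.98969021e+00] [ 1.08325124e-01  5.66055501e-01  1.93237431e+00 -4.44089210e-16
  6.43162840e-01  3.05991778e+00]
[ 3.80975538e-02  4.88899856e-01  1.60952283e+00 -4.44089210e-16
  1.04316997e+00 -1.51902446e-01] [ 1.08325124e-01  5.66055501e-01  1.93237431e+00 -4.44089210e-16
  6.43162840e-01 -8.16748756e-02]
0.025 -0.00010435406151104
[np.float64(0.6368442136910327), np.float64(0.7709925080623353), 0, 0] 4.0833 [0.53923204 0.09658959 0.12087624] [-0.22899316  0.39603171  0.27155025]
```

View pics/press0.png

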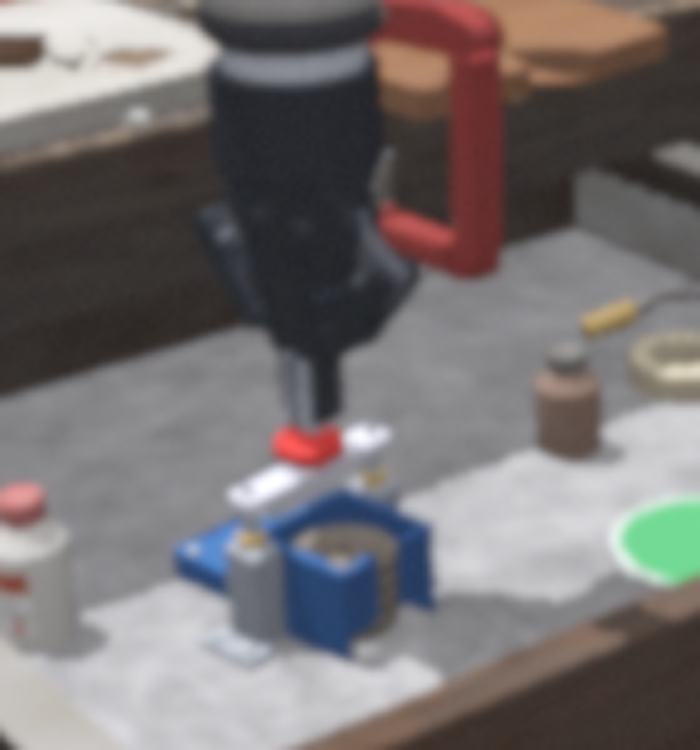

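The fingers are centred over the red cap (crop 308,440), about 5 mm above it. Pressing now.

Run:
```python
from h import *
from workcell import r, command_gripper, optics
for z in (.105,.095,.088,.0825):
    b=r.move_straight(list(cap+[0,0,z]),speed=.03,max_force=20)
    s=r.read_state(); print(b,s["time_s"],s["eef_pos"],s["contact_force"])
    if b: break
r.hold(.5); s=r.read_state(); print(s["time_s"],s["eef_pos"],s["contact_force"])
save(optics,"top","press1",(160,140,320,250))
```

```text
False 4.7833 [0.53937313 0.09699819 0.10509126] [ 2.52115949 -0.02530098  2.18575584]
False 5.2667 [0.53918635 0.0969994  0.09510239] [ 2.80673817 -0.31355719  3.29858481]
False 5.65 [0.5391909  0.09702028 0.08820351] [ 3.41293082 -0.30282294  4.14451711]
True 5.9 [0.53928388 0.09702001 0.08403209] [-2.08616871 -0.00976087  7.89976327]
6.4 [0.53928594 0.09701161 0.08402423] [-2.19757985 -0.29683011  8.94640961]
```

View pics/press1.png

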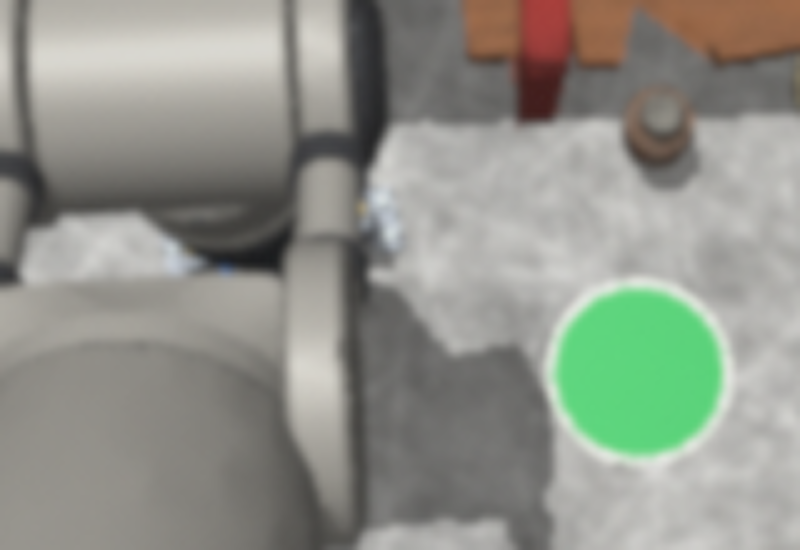

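The arm hides the dispenser from the top camera. The stop at tip z 0.059 is the plunger's bottom stop; I'll check with the side view before letting it up.

Run:
```python
from h import *
from workcell import r, command_gripper, optics
r.move_straight(list(cap+[0,0,.0833]),speed=.01,max_force=25); r.hold(.3)
s=r.read_state(); print(s["time_s"],s["eef_pos"],s["contact_force"])
save(optics,"scene","press2",(160,170,300,270))
```

```text
7.05 [0.53913424 0.09700941 0.08403847] [1.41911048 0.26091634 8.7333854 ]
```

View pics/press2.png

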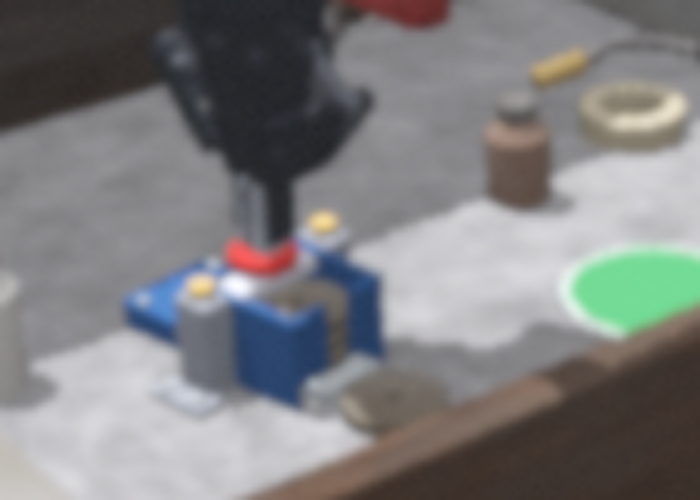

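The wheel is out of the slot (crop 395,400), with the grey pusher tongue behind it. Releasing and measuring the wheel.

Run:
```python
from h import *
from workcell import r, command_gripper, optics
r.move_straight(list(cap+[0,0,.16]),speed=.06)
r.move_straight([.42,.06,.22]); 
q=np.array(r.read_state()["joint_positions"]); q[0]-=.9; r.movej(list(q)); command_gripper(.02)
p,d=save(optics,"top","out",(160,150,320,250)); m=optics.camera_model("top")
g=mask(p,(8,40,40),(30,255,190),(190,195,245,235)); 
c,s=cen(g); print(c,s,"felt top",ray(m,c,.007),"guess",org-.061*ex)
ga=mask(p,(45,100,60),(80,255,255),(255,190,320,240)); print(ray(m,cen(ga)[0],0))
print(r.read_state()["time_s"],r.read_state()["grip_width"],r.tip_extent)
```

```text
[222.30414747 218.3640553 ] [215 210  16  18 217] felt top [0.46076368 0.08112069 0.007     ] guess [0.46142167 0.08208015 0.        ]
[ 0.46898502 -0.08782745  0.        ]
11.3583 0.02015725839618094 0.025
```

View pics/out.png

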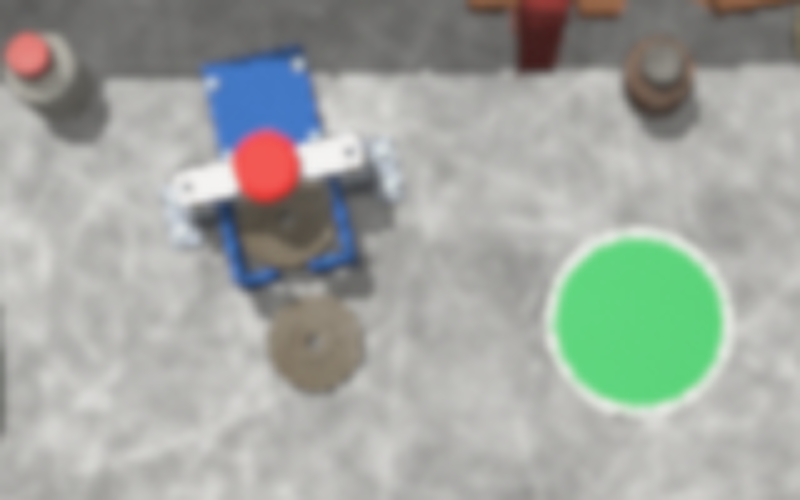

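The plunger is back up and the wheel lies at (0.461, 0.081). Next is the cradle push with the fingers 20 mm apart.

Run:
```python
from h import *
from workcell import r, command_gripper, optics
W=np.array([.4608,.0812,0]); P=np.array([.470,-.088,0]); Z=lambda p,z:list(p+[0,0,z])
S=W+.050*ey-.002*ex
r.reach(Z(S,.16),QN); r.move_straight(Z(S,.045),speed=.12,max_force=15)
b=r.move_straight(Z(S,.012),speed=.02,max_force=5)
s=r.read_state(); zc=s["eef_pos"][2]; print(b,s["time_s"],s["eef_pos"],s["contact_force"])
z=zc+.0025
r.move_straight(Z(S,z),speed=.02)
r.move_straight(Z(W+.037*ey,z),speed=.04)
E=P+.035*ey
b=r.move_straight(Z(E,z),speed=.05,max_force=20)
s=r.read_state(); print(b,s["time_s"],s["eef_pos"],s["contact_force"])
r.move_straight(Z(E+.03*ey,z),speed=.05); r.move_straight(Z(E+.03*ey,.18))
q=np.array(r.read_state()["joint_positions"]); q[0]+=.45; r.movej(list(q))
p,d=save(optics,"top","pushed",(160,150,320,250)); m=optics.camera_model("top")
c,st=cen(mask(p,(8,40,40),(30,255,190),(250,180,330,250))); print(c,st,"felt",ray(m,c,.007),r.read_state()["time_s"])
```

```text
True 15.125 [0.44935333 0.12989612 0.0251766 ] [-1.69680688 -0.82778307  6.94116649]
False 19.4667 [ 0.46339756 -0.05355064  0.02769418] [ 0.24562634 -0.21582053 -0.09727102]
[287.00520833 214.0625    ] [280 206  15  17 192] felt [ 0.46823659 -0.08625056  0.007     ] 22.2667
```

View pics/pushed.png

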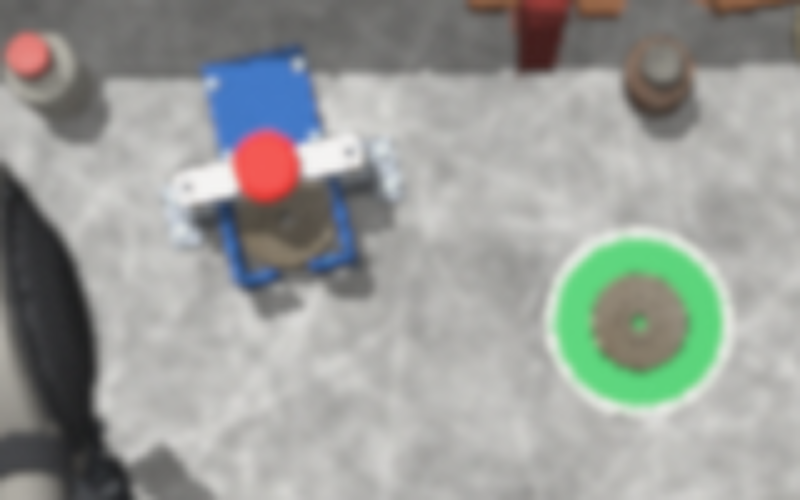

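The wheel lies centred on the pad (crop 640,322), the plunger is up and nothing else has moved. Handing in.

```bash
python3 -c "
from workcell import r
print(r.finish_job())"
```

```text
the job is handed in; nothing more can be done
None
```

The job is handed in: I pressed the plunger fully once and it came back up, and the single dispensed wheel lies about 2 mm from the pad's centre in the last top-camera picture, though no verdict was returned.

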